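# Hold the tuning-box clamp open past its click

### The arm

A 7-joint arm with a two-finger parallel gripper is mounted at the origin on the work surface. World frame = base frame: x ahead of the robot, y to its left, z up, the work surface at z = 0. Lengths are in m, angles in rad, forces in N, time in s.
With the tool pointing down it reaches from about 0.425 to 0.875 m from the base axis. Payload 4.7 kg.
Tool frame: the origin (TCP) lies midway between the tips of the shut fingers; the grasp point (between the pads) lies 19 mm behind it; z points along the fingers, x is the direction in which the jaws open and shut, and the axes are right-handed (so a half turn about z gives the same grasp; the last joint's range is limited). The gripper opens to 85 mm and grips with 20 to 120 N. Pads are 22 mm wide; open, the fingers measure 114 mm over their backs; the gripper's body (76 mm by 85 mm) begins 54 mm behind the grasp point. The pads swing forward as they close: fully open they stand 13 mm farther back than shut.
Start: joints at [1.356, 0.321, -0.07, 1.45, 0.023, 1.371, -0.057], TCP at [0.147, -0.633, 0.231] pointing down, gripper open.
Joint ranges: [-2.86, 2.86], [-0.3, 2.09], [-1.38, 1.24], [0.06, 2.45], [-1.56, 4.7], [0.09, 2.05], [-2.69, 2.69]. Speed limits (rad/s): [2.57, 2.57, 3.14, 3.14, 3.14, 3.14, 3.14].

### API

Orientations are given as a rotation vector (axis times angle).
In Python, from workcell import r gives the robot as it stands.
- The arm moves only by the tool servo_tool, never from a script. Its argument "series" is a list that holds one entry, the list of rows, each a list of 5 numbers: the gripper command: -1 is shut, 1 is fully open, values between are in proportion, then the shift along the world's x, y, z scaled (see below), then the turn about the world's z scaled (see below). A call has 1 to 8 rows; each row is the pose to reach, as a shift and turn from the pose commanded when the call began; what a row does not reach only later rows make up. The controller multiplies each number of a shift by 200 mm and each number of a turn by pi/4 rad. A row lasts 1/10 s, in which the tool goes at most 50 mm and 8.59 degrees, less where a joint would pass 70% of its speed; a pose out of reach is approached as far as the arm can. A call with a number of a shift or a turn outside -1 to 1 is refused whole. A call with a gripper value outside its range is refused whole. The fingers move at their own pace and stop on an object; the grip force is fixed at half the most. Time passes only in rows, so rows that repeat a pose let the fingers close. It gives the time, the measured TCP pose, the force and the opening at its end, in the units of the state.
- r.get_obs(): the state, without advancing time (a new reading comes with each control period).
- r.read_camera(name): name is "side" or "top"; returns the picture (384x512x3 uint8, red, green, blue); there is no depth.
- r.camera_info(name): a dict with "intrinsics" (3x3 intrinsics, pixels), "k1" (the pictures are not rectified: a ray, as slopes to the right and down, at radius r is drawn at 1 + k1 r^2 times it, then the intrinsics apply), "view" (4x4, takes a point from world to camera coordinates). Camera axes: x right, y down, z forward; pixel columns grow to the right and rows downward; lengths in m; the calibration is good to about 2 mm. A picture is of the moment at which its call begins. camera_info takes no time and is no camera call.
- r.finish_job(): hands the job in, once; it reports no verdict.
The state is a dict: "time_s": time; "joints": joint angles; "dq": joint speeds; "joint_torque": joint torques, N m; "tool_pos": TCP position; "tool_rot": TCP orientation; "force": force on the tool from outside, world axes, zero at the start; "torque": the same for the moment, N m; "finger_gap": finger opening in m.
Only numpy, scipy, OpenCV 4.12 (cv2) and the standard library are available. Lean on these libraries where they do the work, as an engineer would, in place of code of your own. Each camera call takes 0.05 s, during which the arm holds its last target. There are 200 camera calls.

### The job

On the green tuning bellows box, slide the clear guard fully open along its rails, towards the crank end; then push the upright thumb post of the sprung clamp back, away from the brass reed shoe, well past its ratchet click. The pawl does not latch, so finish still holding the post pushed back, with the guard left open, so that the shoe can be changed; leave the shoe seated in its slot and do not disturb the other things on the bench.

Things in the scene. Friction and masses are not known exactly. Their poses are not given: they have to be found in the camera images.
- bellows_box: green enamelled tuning bellows box, fixed, 240 (x) by 360 (y) by 140 mm high; origin at the centre of its underside, its x points away from the robot at zero yaw (yaw varies by 0.3 rad), z up. Two 12 mm rails stand on its top along y at x = -112 and +112 mm, rail tops 190 mm above the bench. Crank on the +y end, reaching 52 mm out, below the top. The clamp lies along x on the line y = -90 mm.
- guard (a joint): travel of the sliding guard in m: 0 shut (covering the clamp), 0.15 fully open at its stop; grows as the guard slides along the box's +y, towards the crank end. It slides level on the rails, friction about 2 N, and stays where it is left. Starts 0 to 0.035. Nothing on the box top is in its way.
- guard_handle (a point): centre of the guard's black handle bar, 70 mm long along the box's x, 16 mm wide along y, 35 mm high, standing on the middle of the guard and moving with it; this point is 213.5 mm above the bench, half-way up the bar. The guard is a clear panel in an aluminium frame, 238 (x) by 150 mm (y), 7 mm thick, underside 190 mm above the bench; shut, its middle is at box y = -90 mm.
- clamp (a joint): travel of the sprung clamp carriage in m: 0 at rest by the shoe, 0.030 at its end stop; grows as it is pushed along the box's +x. The spring pushes back with 3 N at 0, rising to about 10 N; the pawl rides up a tooth and clicks over it at 0.018 (a bump of 1 to 2 N), dropping behind it by 0.025. The pawl does NOT latch: let go, the carriage springs back to 0.
- post_face (a point): centre of the thumb post's face that looks to the box's -x (to the shoe) and is pushed to +x. The steel post is 40 mm wide (y), 8 mm thick (x), 150 to 184 mm above the bench; this point is at 167 mm; at rest at box x = 18, y = -90 mm. In front of it the flat carriage deck, 150 mm above the bench, runs 40 mm to a low brass jaw (top at 155 mm); nothing else stands there.
- pawl_tip (a point): tip of the brass pawl, a thin 44 mm finger beside the carriage at box y = -128 mm; it and its bracket (x = 5 to 58, y = -122 to -140 mm) stand up to 162 mm above the bench. It lifts by 2 to 3 mm and drops again as the carriage clicks past.
- slot (a point): centre of the shoe slot in the box top, 143 mm above the bench; the slot has wooden edges 6 mm high
- shoe_center (a point): centre of the loose brass reed shoe, 56 x 16 x 6 mm, lying in the slot with its long side along the box's x, top 146 mm above the bench; it coincides with the slot point when seated
- pitch_pipe: round chromatic pitch pipe, flat steel and black disc 68 mm across, 14 mm thick, lying in front of the bellows box (bystander); origin at the centre of its underside
- reed_lifter: steel reed lifter with a wooden grip, 170 mm long, 22 mm thick, lying beside the box at its right-hand (-y) end (bystander); origin under its middle
- brush: dusting brush, 160 mm long, lying behind the box (bystander); origin on its underside near the middle
- screwdriver: screwdriver, 160 mm long, lying beyond the crank end of the box (bystander); origin on its underside near the middle
- reed_pan: dark rosewood six-sided reed pan, 150 mm across, 16 mm thick, set with brass shoes (bystander); origin at the centre of its underside
- jar: amber jar with a steel cap, 68 mm across, 80 mm high (bystander); origin at the centre of its underside
- parts_tray: wooden parts tray with three compartments, 140 x 100 x 30 mm (bystander); origin at the centre of its underside

How it is judged:
By the outcome, as a careful person would: the job done as asked, in the order asked, and still so for the second after the job is handed in, while the arm keeps its last pose, push and grip.
It also fails if it takes over 48 s, if anything falls off the work surface, if the arm or the gripper's body presses on something with over 40 N, if the wrist force passes 120 N, or if a joint passes its speed limit or range.

## Working session

There is one attempt and no reset: what is moved stays moved. The work goes in short steps, Python scripts to look and compute and a tool call to move; the robot and the scene stay as the last step left them, time stands still between calls to the robot, and variables do not carry over. Pictures are saved under pics/ and viewed, about 8 in all and at most 12, crops included, and the job is handed in when it is done.

Besides the shell and the picture viewer there is one more tool, called after "Request:" as name([rows], argument=value, ...), one row to a line, values as JSON. servo_tool: Moves the arm, as the interface text tells. Shifts and turns lie within -1 to 1; 1 stands for 200 mm of shift or pi/4 rad of turn. Its arguments: {"type":"object","properties":{"series":{"type":"array"}},"required":["series"]}

```bash
mkdir -p pics; ls
python3 - <<'E'
from workcell import r
import cv2
for n in("top","side"):
    im=r.read_camera(n); cv2.imwrite(f"pics/{n}0.png",cv2.resize(im[:,:,::-1],(768,576),interpolation=cv2.INTER_CUBIC)); cv2.imwrite(f"pics/{n}0_raw.png",im[:,:,::-1])
    print(r.camera_info(n))
print(r.get_obs())
E
```

```text
pics
{'intrinsics': array([[454.63664487,   0.        , 254.20370517],
       [  0.        , 454.63664487, 198.42355162],
       [  0.        ,   0.        ,   1.        ]]), 'k1': 0.04470599294427164, 'view': array([[ 0.02515228, -0.99955793,  0.01585292, -0.01703939],
       [-0.99863116, -0.02585012, -0.0454707 ,  0.54800542],
       [ 0.0458604 , -0.01468753, -0.99883988,  1.5589232 ],
       [ 0.        ,  0.        ,  0.        ,  1.        ]])}
{'intrinsics': array([[471.88732923,   0.        , 256.71143749],
       [  0.        , 471.88732923, 189.9201367 ],
       [  0.        ,   0.        ,   1.        ]]), 'k1': 0.014150835064873411, 'view': array([[-0.99878849,  0.04916429, -0.00210153,  0.57092083],
       [ 0.02931597,  0.56017667, -0.82785426,  0.10910445],
       [-0.03952364, -0.82691292, -0.56093931,  1.93584666],
       [ 0.        ,  0.        ,  0.        ,  1.        ]])}
{'time_s': 0.1, 'joints': array([ 1.35606424,  0.32177663, -0.07005876,  1.451559  ,  0.02260786,
        1.37077925, -0.05691123]), 'dq': array([ 1.32036329e-03, -1.57860985e-03, -2.11726818e-03, -3.31120156e-03,
       -7.13270780e-05, -5.89425486e-04, -5.17549858e-04]), 'joint_torque': array([ 9.19920183e-06, -4.94878614e+01, -3.83886695e-01, -3.15213275e+01,
        1.29782673e-02,  7.42599077e-03,  4.55971048e-06]), 'tool_pos': array([ 0.1472734 , -0.63260664,  0.23031162]), 'tool_rot': array([-2.45974695e+00,  1.95269256e+00,  2.23631218e-03]), 'force': array([ 0.29665505,  0.14268969, -0.57759357]), 'torque': array([-0.03245745,  0.01112622,  0.02275157]), 'finger_gap': 0.08542807129107768}
```

View pics/top0.png

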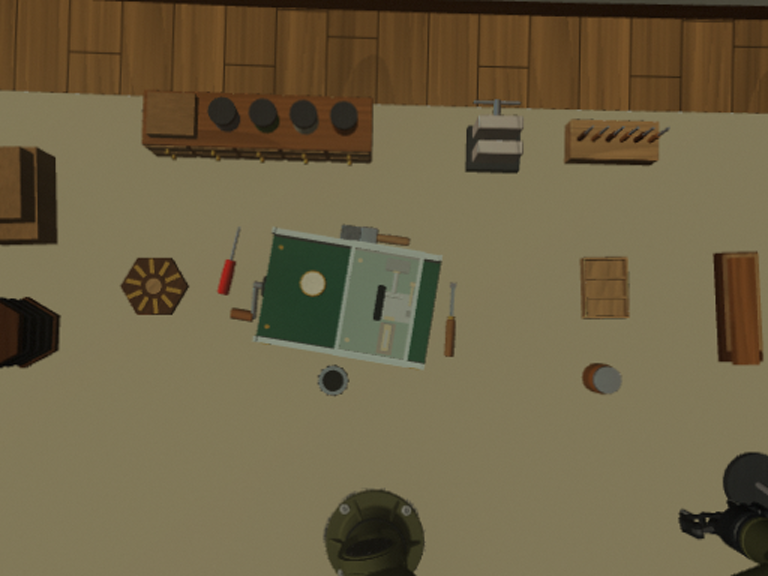

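View pics/side0.png

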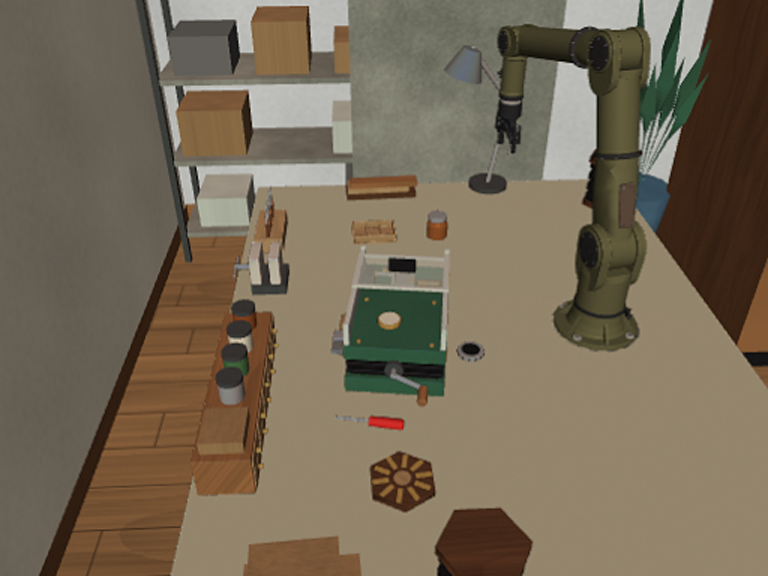

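The top view shows the box with rail corners near (274,231), (441,258), (424,366), (255,341) at 1.5x scale, and the handle at about (379,302). The side view shows the handle at (402,265). I'll zoom in to measure.

Run:
```python
import cv2
a=cv2.imread("pics/top0_raw.png")[145:255,160:305]; b=cv2.imread("pics/side0_raw.png")[160:265,222:307]
cv2.imwrite("pics/topc.png",cv2.resize(a,None,fx=5.5,fy=5.45,interpolation=cv2.INTER_CUBIC)*1)
a=cv2.resize(a,None,fx=5,fy=5,interpolation=cv2.INTER_CUBIC); cv2.imwrite("pics/topc.png",cv2.convertScaleAbs(a,alpha=1.6))
```

```text
(no output)
```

View pics/topc.png

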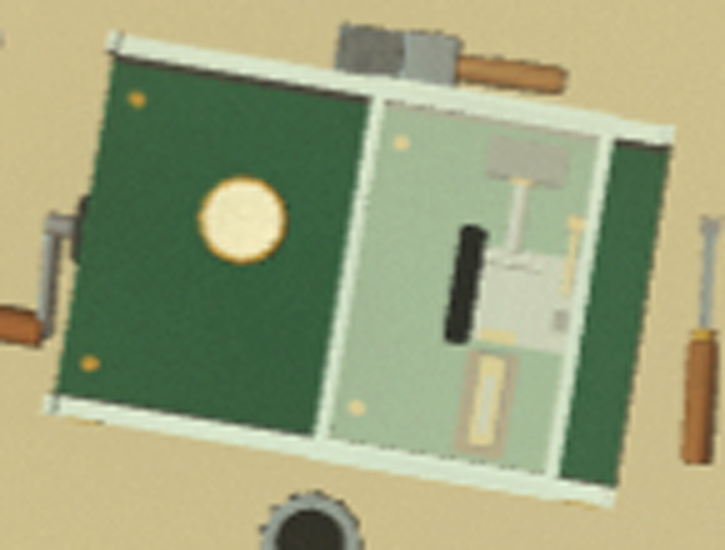

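```bash
cat > h.py <<'E'
import numpy as np, cv2
from scipy.optimize import least_squares
from workcell import r
def proj(n,P):
    c=r.camera_info(n);V=np.array(c["view"]);K=np.array(c["intrinsics"])
    q=np.atleast_2d(P)@V[:3,:3].T+V[:3,3]; s=q[:,:2]/q[:,2:]
    s=s*(1+c["k1"]*(s**2).sum(1,keepdims=True)); return s*[K[0,0],K[1,1]]+K[:2,2]
def unproj(n,uv,z):
    return least_squares(lambda p:(proj(n,[p[0],p[1],z])[0]-uv),[.55,0]).x
def w(pose,B):
    B=np.atleast_2d(B);c,s=np.cos(pose[2]),np.sin(pose[2])
    return np.c_[pose[0]+c*B[:,0]-s*B[:,1],pose[1]+s*B[:,0]+c*B[:,1],B[:,2]]
E
python3 - <<'E'
from h import *
cr=lambda p:(np.array(p,float)+.5)/5-.5+[160,145]
uv=cr([[110,34],[676,127],[614,506],[44,399]])
B=np.array([[.118,.18,.19],[.118,-.18,.19],[-.118,-.18,.19],[-.118,.18,.19]])
f=least_squares(lambda p:(proj("top",w(p,B))-uv).ravel(),[.55,0,0]); print(f.x,f.fun.reshape(-1,2))
p=f.x; c,s=np.cos(p[2]),np.sin(p[2])
def tobox(q,z):
    d=unproj("top",q,z)-p[:2]; return np.array([c*d[0]+s*d[1],-s*d[0]+c*d[1]])
print("handle top",tobox(cr([465,284]),.231))
for q in([378,95],[318,438],[614,137],[557,478]): print(tobox(cr(q),.197))
for q,z in(([487,400],.146),([501,264],.184),([528,165],.18)): print(q,tobox(cr(q),z))
# side check
bx=w(p,np.r_[B,[[.0,-.09,.2135]]]); print("side*1.5",proj("side",bx)*1.5)
E
```

```text
[ 0.54042079  0.06776657 -0.14695207] [[-0.82752355 -1.57952813]
 [ 1.43498735  0.0680632 ]
 [ 0.94027536  0.1176139 ]
 [-1.51234826  1.34331842]]
handle top [-0.00181645 -0.06401545]
[0.10439009 0.0080525 ]
[-0.10795757  0.00768444]
[ 0.10395957 -0.13862425]
[-0.10705404 -0.13950324]
[487, 400] [-0.06814015 -0.09070923]
[501, 264] [ 0.01604608 -0.08400733]
[528, 165] [ 0.07958516 -0.09008037]
side*1.5 [[340.78327759 328.70689054]
 [360.68642544 247.38631378]
 [448.38808754 251.68521488]
 [444.56364527 334.79953607]
 [401.78803509 259.85246595]]
```

Request:
servo_tool([
  [[-1,0,0,0.25,0],[-1,0.15,0.25,0.45,-0.12],[-1,0.3,0.5,0.5,-0.25],[-1,0.45,0.75,0.5,-0.36],[-1,0.6,1,0.5,-0.478],[-1,0.6,1,0.5,-0.478],[-1,0.6,1,0.5,-0.478]],
])

```text
time_s: 0.8
tool_pos: [0.2725, -0.4274, 0.3323]
tool_rot: [-2.064, 2.365, -0.002]
force: [-0.0, -0.3, 0.2]
finger_gap: -0.0002
```

Request:
servo_tool([
  [[-1,0.15,0.25,0,0],[-1,0.3,0.5,0,0],[-1,0.45,0.75,0,0],[-1,0.63,1,0,0],[-1,0.63,1,0,0],[-1,0.63,1,0,0]],
])

```text
time_s: 1.4
tool_pos: [0.3964, -0.2278, 0.3315]
tool_rot: [-2.064, 2.367, 0.0]
force: [0.2, -0.9, 0.8]
finger_gap: 0.0
```

Request:
servo_tool([
  [[-1,0.16,0.235,0,0],[-1,0.32,0.47,0,0],[-1,0.48,0.7,0,0],[-1,0.64,0.93,0,0],[-1,0.64,0.93,-0.15,0],[-1,0.64,0.93,-0.35,0],[-1,0.64,0.93,-0.5,0],[-1,0.64,0.93,-0.5,0]],
])

```text
time_s: 2.2
tool_pos: [0.5184, -0.0481, 0.2267]
tool_rot: [2.048, -2.374, -0.011]
force: [0.3, -0.3, -0.4]
finger_gap: 0.0002
```

Run:
```python
from h import *
p=[.54042,.06777,-.14695]
o=r.get_obs();print(o["tool_pos"],o["tool_rot"],o["force"])
a=r.read_camera("top")[145:255,160:305,::-1];b=r.read_camera("side")[155:270,215:320,::-1]
a=cv2.resize(a,None,fx=3,fy=3,interpolation=cv2.INTER_CUBIC);b=cv2.resize(b,None,fx=3,fy=3,interpolation=cv2.INTER_CUBIC)
b=cv2.resize(b,None,fx=1,fy=1);h=max(a.shape[0],b.shape[0])
f=lambda m:cv2.copyMakeBorder(m,0,h-m.shape[0],0,0,cv2.BORDER_CONSTANT)
cv2.imwrite("pics/c1.png",cv2.convertScaleAbs(np.hstack([f(a),f(b)]),alpha=1.5))
```

```text
[ 0.51837551 -0.04805952  0.22673317] [ 2.04839569 -2.37440995 -0.01092486] [ 0.28042911 -0.33132442 -0.36143641]
```

View pics/c1.png

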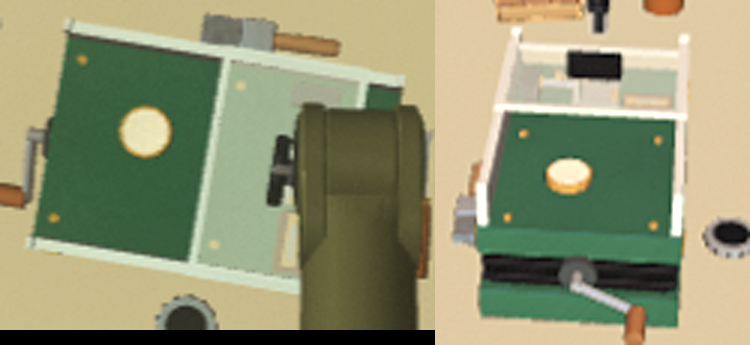

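The guard is still in its start position and the black handle is clear. In the side view the gripper tip seems to be at (597,30) in the composite, so I'll compare that with where the TCP should project.

Run:
```python
from h import *
o=r.get_obs();print(o["time_s"],o["tool_pos"],o["joints"])
print(proj("side",o["tool_pos"]),proj("top",o["tool_pos"]))
p=[.54042,.06777,-.14695]
hp=w(p,[[0,-.0645,.2135]]);print(hp,proj("side",hp))
im=r.read_camera("side")[:,:,::-1]; cv2.imwrite("pics/s2.png",cv2.resize(im[100:260,180:360],None,fx=4,fy=3.7,interpolation=cv2.INTER_CUBIC))
```

```text
2.3 [ 0.52138747 -0.0480664   0.23161732] [ 0.71184879  0.09549423 -0.70633357  1.74054271  0.06362533  1.32945546
 -1.72605001]
[[268.94578951 165.54157594]] [[270.27333839 204.49017975]]
[[0.5309758  0.00396516 0.2135    ]] [[267.33399348 176.79022784]]
```

View pics/s2.png

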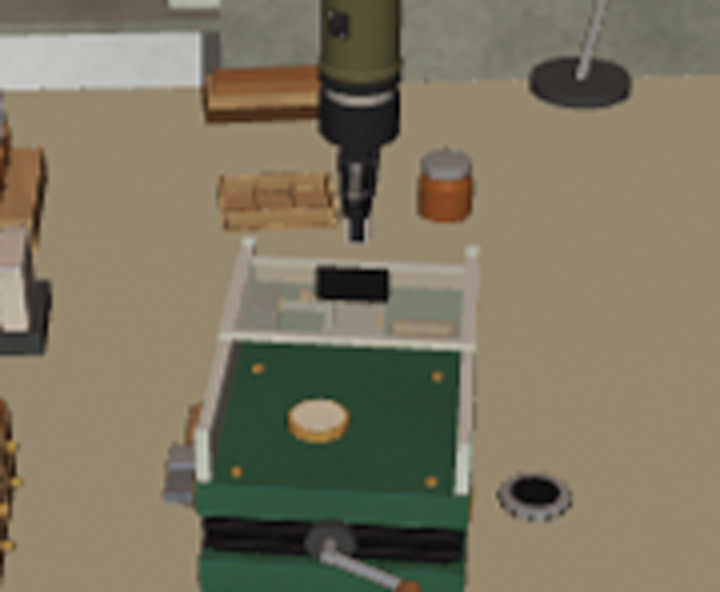

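The gripper tip is at about (269,165) in raw side pixels, which matches the projected TCP. The handle is at (268,176.5), within 1 px of the fit. Next I lower behind the handle and push.

Request:
servo_tool([
  [[-1,0,0,-0.06,0],[-1,0,0,-0.125,0],[-1,0,0,-0.125,0],[-1,0.01,0.07,-0.125,0],[-1,0.02,0.14,-0.125,0],[-1,0.031,0.21,-0.125,0],[-1,0.041,0.28,-0.125,0],[-1,0.041,0.28,-0.125,0]],
])

```text
time_s: 3.15
tool_pos: [0.5299, 0.012, 0.2069]
tool_rot: [-2.057, 2.373, 0.0]
force: [0.8, 0.6, -0.2]
finger_gap: -0.0003
```

Request:
servo_tool([
  [[-1,0.01,0.07,0,0],[-1,0.02,0.14,0,0],[-1,0.031,0.21,0,0],[-1,0.041,0.28,0,0],[-1,0.051,0.35,0,0],[-1,0.061,0.41,0,0],[-1,0.061,0.41,0,0]],
])

```text
time_s: 3.85
tool_pos: [0.5419, 0.0931, 0.2066]
tool_rot: [-2.055, 2.374, 0.001]
force: [-0.1, 0.9, 0.9]
finger_gap: 0.0
```

Request:
servo_tool([
  [[-1,0.004,0.025,0,0],[-1,0.007,0.05,0,0],[-1,0.011,0.075,0,0],[-1,0.011,0.075,0,0]],
])

```text
time_s: 4.25
tool_pos: [0.5443, 0.1067, 0.2064]
tool_rot: [-2.053, 2.377, 0.0]
force: [0.2, -0.3, -0.2]
finger_gap: -0.0002
```

Run:
```python
from h import *
a=r.read_camera("top")[135:260,150:315,::-1];b=r.read_camera("side")[120:265,215:320,::-1]
a=cv2.resize(a,None,fx=3,fy=3,interpolation=cv2.INTER_CUBIC);b=cv2.resize(b,None,fx=2.8,fy=2.8,interpolation=cv2.INTER_CUBIC)
h=max(a.shape[0],b.shape[0])
f=lambda m:cv2.copyMakeBorder(m,0,h-m.shape[0],0,0,cv2.BORDER_CONSTANT)
cv2.imwrite("pics/c3.png",cv2.convertScaleAbs(np.hstack([f(a),f(b)]),alpha=1.4))
o=r.get_obs();print(o["tool_pos"],o["force"])
p=[.54042,.06777,-.14695]
print("front edge frame if open",(proj("side",w(p,[[-.11,.135,.197],[.11,.135,.197]]))-[215,120])*2.8,(proj("top",w(p,[[-.11,.135,.197],[.11,.135,.197]]))-[150,135])*3)
```

```text
[0.54411589 0.10654049 0.20635785] [ 0.29689894  0.22226299 -0.0484211 ]
front edge frame if open [[222.6327125  261.57153063]
 [ 45.67241974 251.4808975 ]] [[ 94.95075914 272.10559008]
 [133.61810593  58.81227563]]
```

View pics/c3.png

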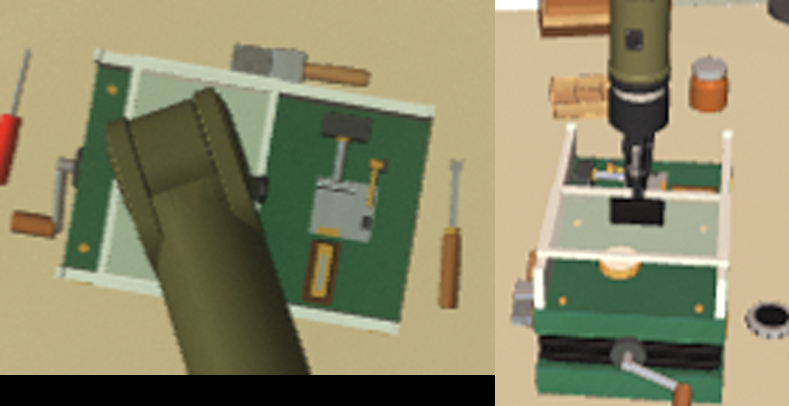

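Guard is nearly open: its leading edge runs from (130,68) to (98,272) in the top part. There is no stop force yet, so I keep pushing in small steps until contact.

Request:
servo_tool([
  [[-1,0.002,0.015,0,0],[-1,0.004,0.03,0,0],[-1,0.004,0.03,0,0]],
])

```text
time_s: 4.65
tool_pos: [0.5442, 0.1072, 0.2063]
tool_rot: [2.044, -2.376, 0.006]
force: [-4.9, -11.0, 5.4]
finger_gap: -0.0
```

Request:
servo_tool([
  [[-1,0.002,0.01,0,0],[-1,0.003,0.02,0,0],[-1,0.003,0.02,0,0]],
])

```text
time_s: 4.95
tool_pos: [0.5442, 0.1073, 0.2064]
tool_rot: [2.037, -2.375, 0.01]
force: [-6.4, -17.1, 9.3]
finger_gap: -0.0002
```

The stop is confirmed: force is rising with no motion. I back off, lift, and move over the clamp.

Request:
servo_tool([
  [[-1,-0.01,-0.1,0,0],[-1,-0.02,-0.2,0,0],[-1,-0.02,-0.2,0.2,0],[-1,-0.05,-0.4,0.2,0],[-1,-0.09,-0.6,0.2,0],[-1,-0.1,-0.68,0.2,0],[-1,-0.1,-0.68,0.2,0],[-1,-0.1,-0.68,0.2,0]],
])

```text
time_s: 5.75
tool_pos: [0.5256, -0.019, 0.2464]
tool_rot: [-2.052, 2.377, 0.001]
force: [-0.4, 0.5, 0.2]
finger_gap: 0.0004
```

Run:
```python
from h import *
b=r.read_camera("side")[110:250,220:320,::-1]
cv2.imwrite("pics/s4.png",cv2.convertScaleAbs(cv2.resize(b,None,fx=4.2,fy=4.2,interpolation=cv2.INTER_CUBIC),alpha=1.4))
o=r.get_obs();print(o["tool_pos"],o["force"])
p=[.54042,.06777,-.14695];d=o["tool_pos"][:2]-p[:2];c,s=np.cos(p[2]),np.sin(p[2]);print("box",c*d[0]+s*d[1],-s*d[0]+c*d[1])
Z=cv2.Rodrigues(o["tool_rot"])[0];print("toolx deg",np.degrees(np.arctan2(Z[1,0],Z[0,0])),"want",81.58-180)
for n,B in(("face",[.018,-.09,.167]),("postTL",[.018,-.07,.184]),("frame",[0,.135,.197]),("tcp",None)):
    P=o["tool_pos"] if B is None else w(p,[B]); print(n,(proj("side",P)-[220,110])*4.2)
```

```text
[ 0.52563013 -0.0181538   0.24645113] [-0.31253333  1.25488311  0.48892422]
box -0.002049361036147829 -0.087163290366632
toolx deg -98.28623500260453 want -98.42
face [[181.11878585 307.06783415]]
postTL [[179.33337496 303.4846815 ]]
frame [[179.49203268 426.74160152]]
tcp [[203.42987041 236.46521476]]
```

View pics/s4.png

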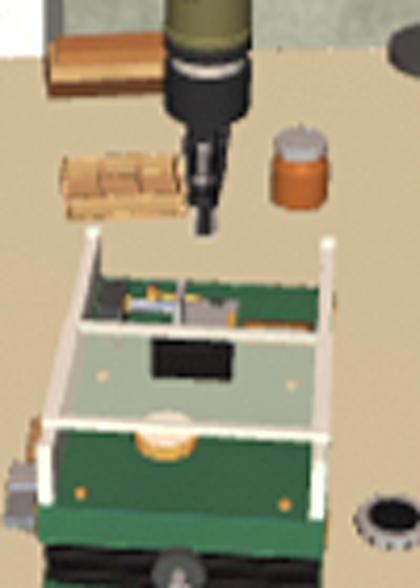

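The guard stands open and the post is at about (182,305). The finger tip at (204,235) is about 20 mm to the shoe side of the post face, as wanted. I lower it and begin pushing.

Request:
servo_tool([
  [[-1,0,-0.012,-0.1,0],[-1,0,-0.012,-0.2,0],[-1,0,-0.012,-0.3,0],[-1,0,-0.012,-0.38,0],[-1,0,-0.012,-0.425,0],[-1,0,-0.012,-0.425,0]],
])

```text
time_s: 6.4
tool_pos: [0.5247, -0.0209, 0.1603]
tool_rot: [2.055, -2.375, -0.004]
force: [0.5, 0.8, 0.2]
finger_gap: -0.0001
```

Request:
servo_tool([
  [[-1,0.02,-0.003,0,0],[-1,0.04,-0.006,0,0],[-1,0.06,-0.009,0,0],[-1,0.075,-0.011,0,0],[-1,0.075,-0.011,0,0]],
])

```text
time_s: 6.9
tool_pos: [0.5405, -0.0242, 0.1617]
tool_rot: [2.053, -2.378, -0.001]
force: [-4.2, 1.6, 4.0]
finger_gap: -0.0001
```

Request:
servo_tool([
  [[-1,0.02,-0.003,0,0],[-1,0.04,-0.006,0,0],[-1,0.06,-0.009,0,0],[-1,0.075,-0.011,0,0],[-1,0.075,-0.011,0,0]],
])

```text
time_s: 7.4
tool_pos: [0.5543, -0.0262, 0.1615]
tool_rot: [2.052, -2.376, -0.004]
force: [-7.5, 1.9, 5.3]
finger_gap: -0.0001
```

Request:
servo_tool([
  [[-1,0.01,-0.001,0,0],[-1,0.02,-0.003,0,0],[-1,0.03,-0.004,0,0],[-1,0.03,-0.004,0,0]],
])

```text
time_s: 7.8
tool_pos: [0.5595, -0.0269, 0.1615]
tool_rot: [2.051, -2.375, -0.005]
force: [-9.2, 1.9, 7.2]
finger_gap: 0.0001
```

Request:
servo_tool([
  [[-1,0.007,-0.001,0,0],[-1,0.015,-0.002,0,0],[-1,0.015,-0.002,0,0]],
])

```text
time_s: 8.1
tool_pos: [0.5621, -0.0273, 0.1615]
tool_rot: [2.051, -2.375, -0.006]
force: [-11.3, 2.0, 8.0]
finger_gap: 0.0001
```

Request:
servo_tool([
  [[-1,0.005,-0.001,0,0],[-1,0.01,-0.001,0,0],[-1,0.01,-0.001,0,0]],
])

```text
time_s: 8.4
tool_pos: [0.5625, -0.0274, 0.1614]
tool_rot: [2.049, -2.372, -0.009]
force: [-15.5, 2.8, 11.7]
finger_gap: -0.0001
```

The end stop is reached: force rose 4 N for 0.4 mm of motion. I'll do a final visual check of the guard, shoe and clamp.

Run:
```python
from h import *
a=r.read_camera("top")[135:260,150:315,::-1];b=r.read_camera("side")[140:265,215:320,::-1]
a=cv2.resize(a,None,fx=2.9,fy=2.9,interpolation=cv2.INTER_CUBIC);b=cv2.resize(b,None,fx=2.9,fy=2.9,interpolation=cv2.INTER_CUBIC)
cv2.imwrite("pics/c5.png",cv2.convertScaleAbs(np.hstack([a,b]),alpha=1.4))
p=[.54042,.06777,-.14695]
print("shoe",(proj("side",w(p,[[-.066,-.09,.146]]))-[215,140])*2.9+[a.shape[1],0],(proj("top",w(p,[[-.066,-.09,.146]]))-[150,135])*2.9)
o=r.get_obs();print(o["tool_pos"],o["force"])
```

```text
shoe [[679.54287577 141.2711294 ]] [[309.99101302 257.7867602 ]]
[ 0.56254048 -0.02728839  0.16139949] [-15.73621638   3.10479566  11.18233832]
```

View pics/c5.png

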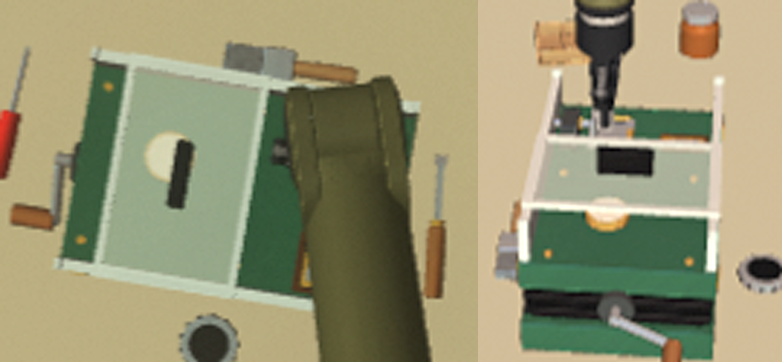

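The guard is open, with the handle at (180,175) in the top part. The carriage is pushed back, the shoe's slot is visible at about (305,262), and the other items are where they were. I'm handing in.

```bash
python3 -c "
from workcell import r
print(r.finish_job())"
```

```text
the job is handed in; nothing more can be done
None
```

The job is handed in, at about 8.5 s on the robot's clock: the guard is fully open, and the arm is still holding the thumb post pushed back.

- **Guard:** I pushed its handle with the shut fingers until it met its stop, where the force rose to about 17 N with no further movement. The last picture shows it still open.
- **Clamp:** I pushed the post about 30 mm to its end stop, past the click at 18 mm. In the last step the force rose about 4 N for 0.4 mm of travel. The holding force is about 16 N sideways and 11 N upwards. I saw no separate bump in the force as the pawl clicked, so this rests on position and end-stop force only.
- **Shoe and other items:** The fingers went down only between the post and the jaw, so they did not touch the shoe. In the last picture the arm partly hides the shoe, but the visible part of its slot looks unchanged. The other items in view look unmoved. The reed pan, most of the tray and part of the screwdriver were outside that picture, but the arm did not go near them.

The box fit from the top camera was up to about 2 px off at the rail corners. The side view and both contacts agreed with it to within a few millimetres.

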